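# Count to the third gap and push the green box home

## Task

On the bar's divider rack, count the gaps from the end with the red cap by running a fingertip along the back rail: touch the steel sleeve behind the first gap, then the second, then the third (filled gaps count too), and none of the sleeves beyond the third. Then push the green-lidded box along the channel and into that third gap, fully home against the back wall, without lifting or tipping it. Leave the other boxes and the things on the counter where they are.

Things in the scene. Friction and masses are not known exactly. Their poses are not given: they have to be found in the camera images.
- rack: brown wooden divider rack fixed to the counter, 330 mm wide (its y), x from the open front (edge at x=-93 mm, roughly towards the robot) to the back (x=+69); origin on its underside, z up. Floor 8 mm thick; front lip x -93 to -85, top 14 mm above the counter. Steel rail along y on top of the back wall, axis at x=59
- channel (a point): middle of the rack's channel, on its floor, 8 mm above the counter, at rack x=-49 mm, y=0; axes as the rack's. The channel runs the full 330 mm width between lip and dividers (rack x -85 to -13, 72 mm), open at both ends; boxes slide sideways in it
- gaps (a point): middle of the row of gaps, at rack x=18 mm, y=0, on the floor 8 mm above the counter; axes as the rack's. Seven dividers (6 mm thick, tops 42 mm above the counter, round noses, rack x -13 to 49) make six gaps, centres at y = 115, 69, 23, -23, -69, -115 mm, each 40 mm wide, 62 mm deep from nose to back wall, open on top and to the channel
- red_cap: red round cap, 22 mm across and 10 mm high, fixed on the post at one end of the rail; it marks the end to count from and is at y=+150 or -150 mm of the rack, x=59; origin: centre of its underside, 58 mm above the counter
- white_cap: the same cap in white, on the post at the other end of the rail
- green_box: slim lidded box of pale wood with a green lid, loose, 60 long (its x) x 30 wide (its y) x 36 mm high, upright edges rounded to 6 mm, about 120 g; origin: centre of its underside, z up. The part to push: it starts in the channel, left or right, long side pointing into the gaps. Home in a gap, its far end is against the back wall, its centre 40 mm in front of the rail's axis, its near end 2 mm inside the divider noses
- black_box: slim lidded box of pale wood with a black lid, loose, 60 long (its x) x 30 wide (its y) x 36 mm high, upright edges rounded to 6 mm, about 120 g; origin: centre of its underside, z up. Not part of the job; it stands in the channel towards the other end
- blue_box: slim lidded box of pale wood with a blue lid, loose, 60 long (its x) x 30 wide (its y) x 36 mm high, upright edges rounded to 6 mm, about 120 g; origin: centre of its underside, z up. Not part of the job; it sits home in the second gap from the rack's +y end
- yellow_box: slim lidded box of pale wood with a yellow lid, loose, 60 long (its x) x 30 wide (its y) x 36 mm high, upright edges rounded to 6 mm, about 120 g; origin: centre of its underside, z up. Not part of the job; it sits home in the second gap from the rack's -y end
- sauce_bottle: amber bottle with a red cap, 56 mm across, 150 mm high, loose beside the rack; origin: centre of its underside
- cup: blue cup, 72 mm across, 75 mm high, loose beside the rack; origin: centre of its underside
- spice_jar: clear jar with a steel lid, 52 mm across, 80 mm high, loose beside the rack; origin: centre of its underside
- rail_a: bright steel sleeve on the rail behind gap 1 counted from the rack's +y end: a rigid round bar 16 mm thick, 34 mm long along y with rounded ends (top line level over the middle 18 mm), thicker than the 10 mm dark rail between the sleeves; origin: middle of its top line, 56 mm above the counter; axes as the rack's; the gap lies straight in front (-x)
- rail_b: bright steel sleeve on the rail behind gap 2 counted from the rack's +y end: a rigid round bar 16 mm thick, 34 mm long along y with rounded ends (top line level over the middle 18 mm), thicker than the 10 mm dark rail between the sleeves; origin: middle of its top line, 56 mm above the counter; axes as the rack's; the gap lies straight in front (-x)
- rail_c: bright steel sleeve on the rail behind gap 3 counted from the rack's +y end: a rigid round bar 16 mm thick, 34 mm long along y with rounded ends (top line level over the middle 18 mm), thicker than the 10 mm dark rail between the sleeves; origin: middle of its top line, 56 mm above the counter; axes as the rack's; the gap lies straight in front (-x)
- rail_d: bright steel sleeve on the rail behind gap 4 counted from the rack's +y end: a rigid round bar 16 mm thick, 34 mm long along y with rounded ends (top line level over the middle 18 mm), thicker than the 10 mm dark rail between the sleeves; origin: middle of its top line, 56 mm above the counter; axes as the rack's; the gap lies straight in front (-x)
- rail_e: bright steel sleeve on the rail behind gap 5 counted from the rack's +y end: a rigid round bar 16 mm thick, 34 mm long along y with rounded ends (top line level over the middle 18 mm), thicker than the 10 mm dark rail between the sleeves; origin: middle of its top line, 56 mm above the counter; axes as the rack's; the gap lies straight in front (-x)
- rail_f: bright steel sleeve on the rail behind gap 6 counted from the rack's +y end: a rigid round bar 16 mm thick, 34 mm long along y with rounded ends (top line level over the middle 18 mm), thicker than the 10 mm dark rail between the sleeves; origin: middle of its top line, 56 mm above the counter; axes as the rack's; the gap lies straight in front (-x)

How it is judged:
By the outcome, as a careful person would: the job done as asked, in the order asked, and still so for the second after the job is handed in, with the robot touching nothing.
It also fails if it takes over 64 s, if anything falls off the work surface, if the arm or the gripper's body presses on something with over 40 N, if the wrist force passes 120 N, or if a joint passes its speed limit or range.

## Robot

A 6-joint arm with a two-finger parallel gripper is mounted at the origin on the work surface. World frame = base frame: x ahead of the robot, y to its left, z up, the work surface at z = 0. Lengths are in mm, angles in rad, forces in N, time in s.
With the tool pointing down it reaches from about 150 to 775 mm from the base axis. Payload 6.1 kg.
Tool frame: the origin (TCP) lies at the very end of the fingers, on their centre line; the grasp point (between the pads) lies behind it (bot.grip_depth is the y of the grasp point in the tool frame, in mm); y points along the fingers, z is the direction in which the jaws open and shut, and the axes are right-handed (so a half turn about y gives the same grasp; the last joint's range is limited). The gripper opens to 85 mm and grips with 20 to 120 N. Pads are 22 mm wide; open, the fingers measure 114 mm over their backs; the gripper's body (76 mm by 85 mm) begins 54 mm behind the grasp point. The pads swing forward as they close: fully open they stand 13 mm farther back than shut.
Start: joints at [-1.214, 0.126, -0.04, 1.405, 0, 1.571], TCP at [183.363, -491.921, 231.295] pointing down, gripper open.
Joint ranges: [-2.72, 2.72], [-0.95, 1.95], [-1.27, 1.35], [-1.78, 2.02], [-1.46, 1.47], [-3.14, 3.14]. Speed limits (rad/s): [2.39, 2.39, 3.01, 3.14, 3.14, 3.14].

## Interface

Orientations are given as a unit quaternion [x, y, z, w].
In Python, from rig import bot, claw, solver, cams, job, monitor gives the robot as it stands. The module is installed in compiled form; this text tells all that it offers. Calls block until the motion is done:
- bot.move_ptp(position, orientation): joint-space move of the TCP to a pose.
- bot.servo_line(position, ori=None, speed=150): straight line of the TCP; ori=None keeps the orientation; speed is the mean speed in mm/s.
- bot.set_joints(angles): joint-space move.
- claw.gripper_to(opening, strength=None): finger opening in mm; strength is the grip in N (None keeps the last); returns when the fingers have stopped.
- bot.wait(seconds).
- solver.solve_ik(position, orientation): joint angles nearest the present ones, or None.
- cams.read_camera(name): name is "scene" or "side" or "wrist"; returns (picture, depth): 420x560x3 uint8, red, green, blue; 420x560 float32, mm along the optical axis (not along the pixel's ray), 0 where there is no reading.
- cams.calibration(name): a dict with "fovy" (degrees; the focal length in pixels is half the picture's height over the tangent of half this angle, whatever the lens; pixels are square), "cx", "cy" (the principal point, pixels), "k1" (the pictures are not rectified: a ray, as slopes to the right and down, at radius r is drawn at 1 + k1 r^2 times it, then the intrinsics apply), "rvec" (rotation vector, rad) and "tvec" (3), from world to camera coordinates, as OpenCV has them. Camera axes: x right, y down, z forward; pixel columns grow to the right and rows downward; lengths in mm; the calibration is good to about 2 mm. A picture is of the moment at which its call begins: read the wrist's pose just before it. calibration takes no time and is no camera call; for the wrist camera it gives the pose at the moment of the call.
A pose or a line that the arm cannot do raises bot.IKError and nothing moves.
- job.hand_in(): hands the job in, once; it reports no verdict.
Readings, each from a call of its own:
- monitor.get_time_s(): time.
- monitor.get_joint_pos(): joint angles.
- monitor.get_joint_velocities(): joint speeds.
- monitor.get_joint_torque(): joint torques, N m.
- monitor.get_eef_pos(): TCP position.
- monitor.get_ee_rot(): TCP orientation.
- monitor.get_force(): force on the tool from outside, world axes, zero at the start.
- monitor.get_moment(): the same for the moment, N m.
- monitor.get_gripper_width(): finger opening in mm.
Only numpy, scipy, OpenCV 4.12 (cv2) and the standard library are available. Lean on these libraries where they do the work, as an engineer would, in place of code of your own. Each camera call takes 0.05 s, during which the arm holds its last target.

## Working session

There is one attempt and no reset: what is moved stays moved. The work goes in short steps, each a Python script; the robot and the scene stay as the last script left them, time stands still between calls to the robot, and variables do not carry over. Pictures are saved under pics/ and viewed, and the job is handed in when it is done.

```bash
mkdir -p pics
cat > h.py <<'E'
import numpy as np, cv2
from rig import bot, claw, solver, cams, job, monitor
def K(c):
    f=210/np.tan(np.radians(c['fovy'])/2); return f
def snap(n,fn):
    c=cams.calibration(n); p,d=cams.read_camera(n)
    cv2.imwrite(f'pics/{fn}.png',p[:,:,::-1]); np.savez(f'pics/{fn}.npz',p=p,d=d,**{k:np.array(v) for k,v in c.items()})
    return p,d,c
def load(fn):
    z=np.load(f'pics/{fn}.npz'); return z['p'],z['d'],{k:z[k] for k in ('fovy','cx','cy','k1','rvec','tvec')}
def ray(c,u,v):
    f=K(c); x=(u-c['cx'])/f; y=(v-c['cy'])/f; r=np.hypot(x,y); q=r
    for _ in range(30): q=r/(1+float(c['k1'])*q*q)
    s=q/r if r>0 else 1
    return np.array([x*s,y*s,1.])
def pix2z(c,u,v,z):
    R=cv2.Rodrigues(np.array(c['rvec'],float))[0]; t=np.array(c['tvec'],float).ravel()
    o=-R.T@t; d=R.T@ray(c,u,v); return o+d*(z-o[2])/d[2]
def pixd(c,u,v,dep):
    R=cv2.Rodrigues(np.array(c['rvec'],float))[0]; t=np.array(c['tvec'],float).ravel()
    return R.T@(ray(c,u,v)*dep-t)
def proj(c,P):
    R=cv2.Rodrigues(np.array(c['rvec'],float))[0]; t=np.array(c['tvec'],float).ravel()
    q=R@np.array(P,float)+t; x,y=q[:2]/q[2]; r2=x*x+y*y; s=1+float(c['k1'])*r2; f=K(c)
    return np.array([c['cx']+f*x*s,c['cy']+f*y*s])
E
python3 - <<'E'
from h import *
for n in ('scene','side','wrist'):
    p,d,c=snap(n,n+'0'); print(n,c)
print(monitor.get_time_s(),bot.grip_depth,monitor.get_ee_rot(),monitor.get_force())
E
```

```text
scene {'fovy': 45.05244241829969, 'cx': 278.30207424248084, 'cy': 209.8325955548835, 'k1': -0.12610512141898553, 'rvec': array([ 2.19961505,  0.60106007, -0.28102091]), 'tvec': array([-485.89532775, -120.55315072, 1626.39778298])}
side {'fovy': 52.45747802256883, 'cx': 275.33882149850007, 'cy': 206.2163886558679, 'k1': 0.04143564031277266, 'rvec': array([ 0.93046281, -2.57088365,  1.00926334]), 'tvec': array([438.87392794, 313.94410719, 917.53893727])}
wrist {'fovy': 64.72032906767936, 'cx': 278.8639589298999, 'cy': 209.54404634808907, 'k1': -0.06933128471540842, 'rvec': array([-2.34737103,  1.63023024,  0.27490461]), 'tvec': array([-525.1817449 ,  -42.00847107,  380.84344875])}
0.15 -18.700000000000003 [-0.12555462  0.69632108 -0.69544401  0.12542178] [-0.33297009 -0.58727544 -0.74866384]
```

View pics/scene0.png

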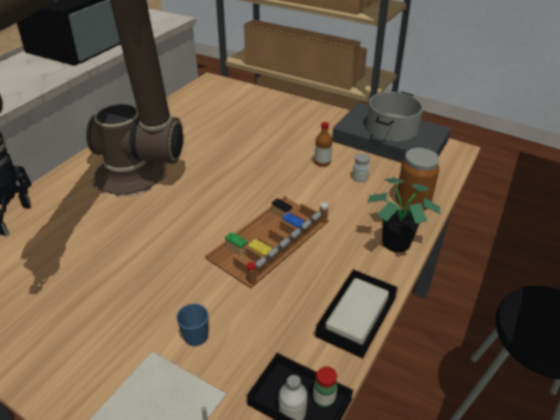

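View pics/side0.png

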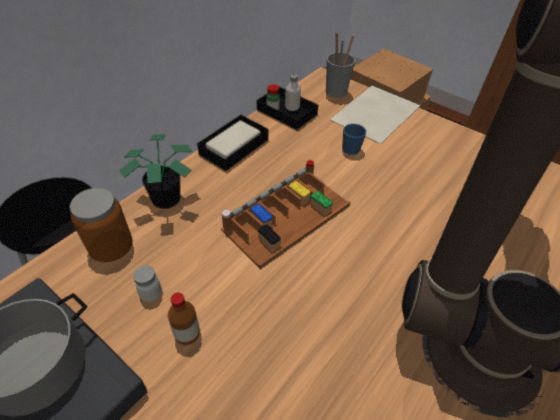

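View pics/wrist0.png

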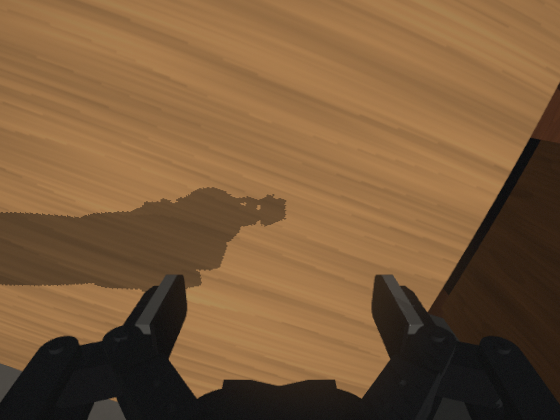

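The scene view shows the red cap at about (251,268), by the yellow box, and the white cap at (323,207). The green box is at (236,241) and the black box at (282,205). In the side view the red cap is at (310,164) and the white cap at (227,216). I'll get a rough pose first, then look from above with the wrist camera.

Run:
```python
from h import *
s=load('scene0')[2]; d=load('side0')[2]
for n,a,b,z in (('red',(251,266),(310,162),68),('white',(324,206),(227,214),68),('green',(236,240),(321,200),44),('black',(282,205),(269,236),44)):
    print(n,pix2z(s,*a,z).round(1),pix2z(d,*b,z).round(1))
print('cup',pix2z(s,194,320,40),'bottle',pix2z(s,323,150,70),pix2z(s,361,168,40))
r=pix2z(s,251,266,68);w=pix2z(s,324,206,68)
# wrist cam offset relative TCP
c=load('wrist0')[2];R=cv2.Rodrigues(c['rvec'])[0];print('cam',-R.T@c['tvec'],'\n',R)
from scipy.spatial.transform import Rotation as Ro
print(Ro.from_quat(monitor.get_ee_rot()).as_matrix().round(3))
```

```text
red [ 606.4 -200.4   68. ] [ 599.  -192.3   68. ]
white [655.2  92.5  68. ] [642.2 104.3  68. ]
green [ 508.5 -122.7   44. ] [ 499.9 -110.5   44. ]
black [539.1  63.1  44. ] [527.5  75.3  44. ]
cup [ 572.07232172 -384.68897109   40.        ] bottle [528.03529036 339.97785959  70.        ] [657.16263816 351.35763593  40.        ]
cam [ 262.34617325 -463.52628268  372.74680403] 
 [[ 0.34892134 -0.93714985 -0.00201215]
 [-0.88598606 -0.33057017  0.32519544]
 [-0.30542201 -0.11168489 -0.94564469]]
[[-0.937 -0.     0.349]
 [-0.349  0.001 -0.937]
 [-0.    -1.    -0.001]]
```

Red is at world y≈-195 and white at +98, so the red cap marks the rack's -y end (yaw ≈ -9°). I'll count f, then e, then d, and the third gap is at rack y=-23. Next is a wrist view from above.

```bash
cat >> h.py <<'E'
from scipy.spatial.transform import Rotation as Ro
def quat(yaw):
    x=-np.array([np.cos(yaw),np.sin(yaw),0]); y=np.array([0,0,-1.]); z=np.cross(x,y)
    return Ro.from_matrix(np.c_[x,y,z]).as_quat()
E
python3 - <<'E'
from h import *
yaw=np.radians(-9.2); ex=np.array([np.cos(yaw),np.sin(yaw),0])
p=np.array([567,-42,0])-40*ex+[0,0,210]
claw.gripper_to(0,30)
bot.move_ptp(p,quat(yaw))
print(monitor.get_time_s(),monitor.get_eef_pos(),monitor.get_gripper_width(),monitor.get_joint_pos())
snap('wrist','w1')
E
```

```text
4.7417 [527.51064465 -35.82781381 210.01295386] -0.27833477437136 [-6.77921602e-02  1.33392989e-01 -7.73057532e-02  1.36005672e+00
 -3.99873571e-05 -3.04828123e+00]
```

View pics/w1.png

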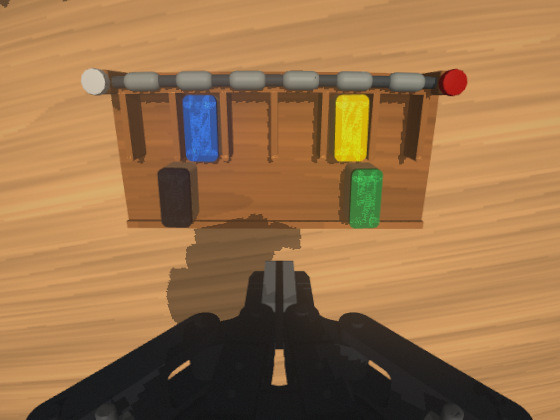

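The wrist view shows the red cap at (453,82), the white cap at (95,81), green at (366,198), black at (176,197), blue at (201,128) and yellow at (351,128). I'll enlarge it for reading.

Run:
```python
import cv2
p=cv2.imread('pics/w1.png')
a=p[55:245,300:480]; cv2.imwrite('pics/c1.png',cv2.resize(a,None,fx=3.1,fy=3.1,interpolation=cv2.INTER_CUBIC))
a=p[55:245,75:300]; cv2.imwrite('pics/c2.png',cv2.resize(a,None,fx=3.1,fy=3.1,interpolation=cv2.INTER_CUBIC))
```

```text
(no output)
```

View pics/c1.png

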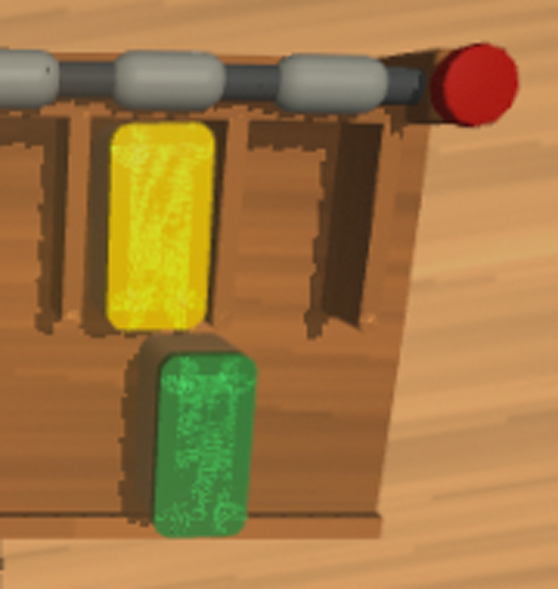

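View pics/c2.png

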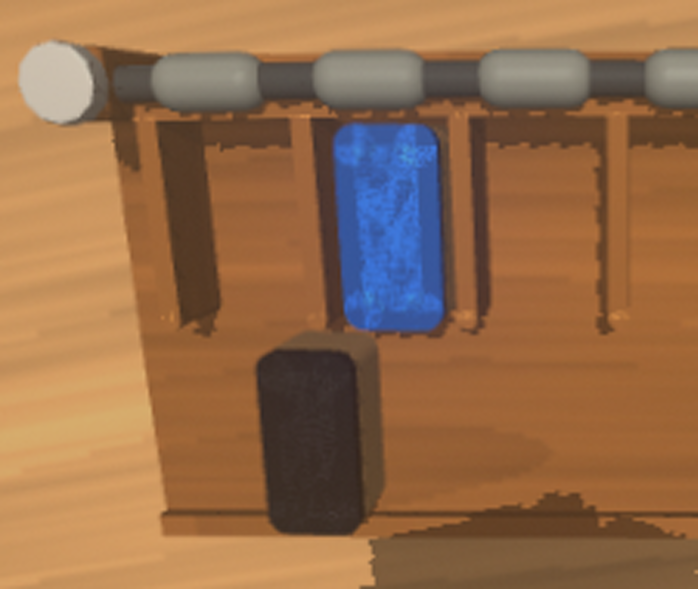

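```bash
cat > fit.py <<'E'
from h import *
from scipy.optimize import least_squares
c=load('w1')[2]
a=lambda u,v:(300+u/3.1-.35,55+v/3.1-.35); b=lambda u,v:(75+u/3.1-.35,55+v/3.1-.35)
pts=[((59,-150,68),a(478,85)),((59,150,68),b(57,82)),((-93,-165,14),a(381,538)),((-93,165,14),b(162,535)),((-85,-165,14),a(381,517)),
((19,-69,44),a(162,227)),((19,69,44),b(390,227))]
def W(q,P):
    x,y,t,dz=q; cs,sn=np.cos(t),np.sin(t)
    return np.array([x+cs*P[0]-sn*P[1],y+sn*P[0]+cs*P[1],P[2]+dz])
f=lambda q:np.concatenate([proj(c,W(q,P))-np.array(m) for P,m in pts])
for free in (0,1):
    r=least_squares(lambda q:f([*q[:3],q[3]*free]),[567,-42,-.16,0])
    print(r.x, np.degrees(r.x[2])); print(r.fun.reshape(-1,2).round(1).tolist())
    if not free:q0=r.x.copy();q0[3]=0
q=q0; t=q[2]
def toR(P): 
    d=P[:2]-q[:2]; return np.array([np.cos(t)*d[0]+np.sin(t)*d[1],-np.sin(t)*d[0]+np.cos(t)*d[1]])
for n,l in (('green',[a(163,353),a(257,353),a(246,537),a(153,537),a(205,445)]),('black',[b(257,350),b(356,350),b(363,534),b(268,534),b(310,442)])):
    print(n,[toR(pix2z(c,*m,44)).round(1).tolist() for m in l])
# depth checks
p,d,_=load('w1')
for m in [(366,198),(176,197),(351,128),(230,190)]:
    P=pixd(c,*m,d[m[1],m[0]]);print(m,P.round(1),toR(P).round(1))
s=load('scene0')[2];e=load('side0')[2]
print('scene pred red/white',proj(s,W(q,(59,-150,68))),proj(s,W(q,(59,150,68))),'side',proj(e,W(q,(59,-150,68))),proj(e,W(q,(59,150,68))))
np.save('rack.npy',q)
E
python3 fit.py
```

```text
[ 5.66518322e+02 -3.88088236e+01 -1.64959604e-01  0.00000000e+00] -9.451489070894223
[[2.3, 0.4], [-0.5, 0.3], [0.2, 0.6], [0.4, 0.5], [1.2, 0.7], [-1.8, -0.6], [-1.6, -1.0]]
[ 5.66399424e+02 -3.88453088e+01 -1.65009772e-01 -1.56457201e+00] -9.454363506406308
[[1.4, 0.6], [0.6, 0.5], [-0.4, 0.1], [1.0, 0.0], [0.7, 0.3], [-2.1, -0.6], [-1.1, -1.1]]
green [[-19.2, -73.6], [-19.0, -102.7], [-79.8, -105.4], [-79.8, -74.9], [-48.5, -89.1]]
black [[-18.7, 111.4], [-18.8, 80.6], [-79.4, 83.4], [-79.6, 114.7], [-48.2, 97.7]]
(366, 198) [ 503.6 -119.4   42.3] [-48.9 -89.8]
(176, 197) [534.8  64.4  43.1] [-48.2  96.6]
(351, 128) [ 573.3 -110.6   44.6] [ 18.5 -69.7]
(230, 190) [524.1  17.5   7.1] [-51.1  48.6]
scene pred red/white [249.71239242 264.01286699] [323.22373024 203.94346187] side [310.54644315 161.10751104] [226.27933277 211.53546225]
```

The fit agrees to about 2 mm: heights are right (lids 42–44, floor 7) and the other cameras are consistent. Green is at rack (-49,-89). I'll check IK and joint 6 range for the plan before moving.

```bash
cat >> h.py <<'E'
import os
if os.path.exists('rack.npy'):
    q_=np.load('rack.npy'); T=q_[2]; Q=quat(T)
    def w(x,y,z): return np.array([q_[0]+np.cos(T)*x-np.sin(T)*y,q_[1]+np.sin(T)*x+np.cos(T)*y,z])
    def inv(P):
        d=np.array(P)[:2]-q_[:2]; return np.array([np.cos(T)*d[0]+np.sin(T)*d[1],-np.sin(T)*d[0]+np.cos(T)*d[1]])
E
python3 - <<'E'
from h import *
for P in [(59,-113,90),(59,-113,54),(59,-25,54),(-49,-140,90),(-49,-140,14),(-49,-38,14),(-100,-23,22),(-22,-23,22)]:
    j=solver.solve_ik(w(*P),Q); print(P,None if j is None else np.round(j,2))
fs=[]
for i in range(8): bot.wait(.03); fs.append(monitor.get_force())
print(np.round(fs,2), monitor.get_time_s())
E
```

```text
(59, -113, 90) [-0.26  0.35 -0.07  1.16  0.    3.05]
(59, -113, 54) [-0.26  0.37 -0.12  1.08  0.    3.05]
(59, -25, 54) [-0.12  0.36 -0.13  1.08  0.   -3.09]
(-49, -140, 90) [-0.33  0.16 -0.31  1.1   0.    2.98]
(-49, -140, 14) [-0.33  0.21 -0.42  0.93  0.    2.98]
(-49, -38, 14) [-0.13  0.2  -0.44  0.93  0.   -3.11]
(-100, -23, 22) [-0.1   0.11 -0.53  0.93  0.   -3.07]
(-22, -23, 22) [-0.11  0.24 -0.37  0.96  0.   -3.08]
[[ 0.62 -0.04 -0.14]
 [-0.52  0.35  0.37]
 [ 0.03  0.77 -0.64]
 [-0.32 -0.19 -0.01]
 [-0.24 -0.41  0.46]
 [-0.18 -0.4   0.28]
 [-0.4  -0.66 -0.24]
 [ 0.84  0.15 -0.61]] 5.0583
```

Joint 6 would wrap mid-path, so I'll use the half-turn orientation (q6≈0).

```bash
sed -i 's/Q=quat(T)/Q=quat(T+np.pi)/' h.py
python3 - <<'E'
from h import *
for P in [(59,-113,90),(59,-25,54),(-49,-140,14),(-100,-23,22),(-22,-23,22)]:
    j=solver.solve_ik(w(*P),Q); print(P,None if j is None else np.round(j,2))
bot.move_ptp(w(59,-112,100),Q); print(monitor.get_joint_pos().round(2),inv(monitor.get_eef_pos()),monitor.get_time_s())
snap('wrist','w2'); snap('side','s2')
bot.servo_line(w(59,-112,62),speed=80); print(monitor.get_time_s(),monitor.get_eef_pos())
E
```

```text
(59, -113, 90) [-0.26  0.35 -0.07  1.16  0.   -0.09]
(59, -25, 54) [-0.12  0.36 -0.13  1.08  0.    0.05]
(-49, -140, 14) [-0.33  0.21 -0.42  0.93  0.   -0.16]
(-100, -23, 22) [-0.1   0.11 -0.53  0.93  0.    0.07]
(-22, -23, 22) [-0.11  0.24 -0.37  0.96  0.    0.06]
[-0.26  0.34 -0.05  1.18 -0.   -0.09] [  59.03560716 -111.92239977] 7.5583
8.2833 [ 606.24678924 -158.9530357    61.8381125 ]
```

View pics/w2.png

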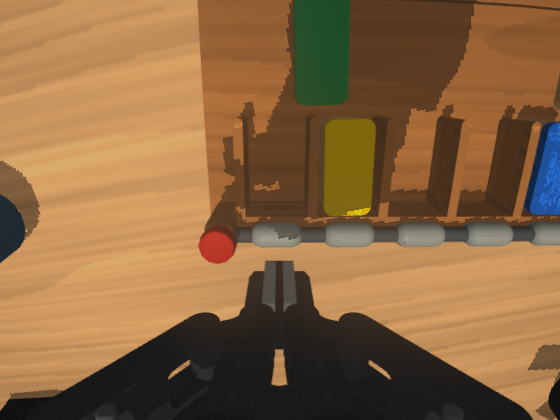

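The wrist view at z=100 shows sleeve 1 at about (276,235), the red cap at (217,246) and the fingertips at (280,265), heading down onto sleeve 1. I'll check the predicted pixels, then touch.

Run:
```python
from h import *
c=load('w2')[2]
for n,P in (('s1',(59,-115,52)),('s2',(59,-69,52)),('s3',(59,-23,52)),('red',(59,-150,68)),('tcp',(59,-112,100))): print(n,proj(c,w(*P)).round(1))
def touch(y,last=False):
    bot.wait(.1); f0=np.mean([ (bot.wait(.02),monitor.get_force()[2])[1] for _ in range(5)])
    z=58.5
    bot.servo_line(w(59,y,z),speed=40)
    while z>50:
        z-=.5; bot.servo_line(w(59,y,z),speed=15); 
        f=monitor.get_force()[2]-f0
        if f>3: break
    print('touch y',y,'cmd z',z,'eef',monitor.get_eef_pos().round(2),'f',round(f,2),'t',monitor.get_time_s())
    bot.servo_line(w(59,y,62 if not last else 100),speed=60)
touch(-112)
```

```text
s1 [275.3 236.6]
s2 [348.7 236.5]
s3 [420.6 236.2]
red [214.9 247.6]
tcp [280.6 276.1]
touch y -112 cmd z 55.5 eef [ 606.44 -159.01   55.98] f 5.22 t 10.2167
```

Contact came at z=55.98, where the sleeve top should be 56. Now sleeves 2 and 3.

Run:
```python
from h import *
def touch(y,last=False):
    bot.servo_line(w(59,y,62),speed=80)
    bot.wait(.1); f0=np.mean([ (bot.wait(.02),monitor.get_force()[2])[1] for _ in range(5)])
    z=58.5
    bot.servo_line(w(59,y,z),speed=40)
    while z>50:
        z-=.5; bot.servo_line(w(59,y,z),speed=15); 
        f=monitor.get_force()[2]-f0
        if f>3: break
    print('touch y',y,'cmd z',z,'eef',monitor.get_eef_pos().round(2),'f',round(f,2),'t',monitor.get_time_s())
    bot.servo_line(w(59,y,62 if not last else 100),speed=60)
touch(-69); touch(-24,True)
bot.move_ptp(w(-49,-145,100),Q)
bot.servo_line(w(-49,-145,13),speed=120)
print(monitor.get_time_s(),monitor.get_eef_pos(),monitor.get_force())
snap('wrist','w3'); snap('side','s3')
```

```text
touch y -69 cmd z 55.5 eef [ 613.5  -116.57   55.99] f 4.73 t 13.0917
touch y -24 cmd z 55.5 eef [620.91 -72.2   55.97] f 4.53 t 15.9917
18.45 [ 495.05166286 -173.75454621   13.50871417] [0.83851656 0.1008437  0.00933485]
```

View pics/w3.png

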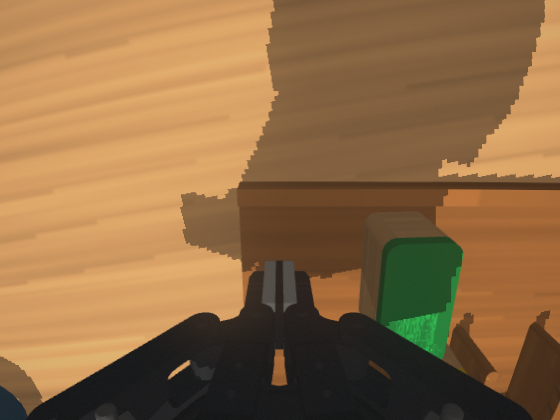

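The finger is down in the channel left of the green box (lid spans columns 382–462). I'll use the depth image to measure the finger profile over the box's height range.

Run:
```python
from h import *
p,d,c=load('w3')
P0=inv(w(-49,-145,0)); 
pts=[]
for v in range(240,420,2):
    for u in range(100,460,2):
        if d[v,u]>0:
            P=pixd(c,u,v,d[v,u]); r=inv(P); pts.append((u,v,r[0]+49,r[1]+145,P[2]-13.5))
pts=np.array(pts)
dark=np.array([p[int(a[1]),int(a[0])].max()<75 for a in pts])
for h in range(0,90,6):
    m=dark&(pts[:,4]>h)&(pts[:,4]<h+6)&(abs(pts[:,2])<60)&(abs(pts[:,3])<80)
    # exclude box
    if m.any(): q=pts[m]; print(h,m.sum(),'x',q[:,2].min().round(1),q[:,2].max().round(1),'y',np.percentile(q[:,3],[0,2,98,100]).round(1))
for u,v in [(300,268),(308,280),(312,300),(315,318),(345,318),(350,330),(390,345)]:
    P=pixd(c,u,v,d[v,u]); r=inv(P);print((u,v),d[v,u],r+[49,145],P[2]-13.5,p[v,u])
# box lid
for u,v in [(384,245),(384,260),(384,290),(375,225),(367,240)]:
    P=pixd(c,u,v,d[v,u]);print((u,v),inv(P).round(1),P[2].round(1))
```

```text
0 8 x -9.7 56.9 y [-2.1 -2.  50.5 50.6]
6 56 x -10.4 51.6 y [-13.9 -12.9  50.4  50.7]
12 68 x -10.5 46.4 y [-13.7 -13.6  12.3  50.4]
18 87 x -26.6 44.8 y [-14.1 -13.8  50.6  50.7]
24 261 x -31.4 39.6 y [-14.  -12.7  64.   66. ]
30 61 x -31.7 5.7 y [-13.8 -13.7  59.7  60.6]
36 152 x -11.7 12.3 y [-19.5 -15.9  15.7  17.2]
42 410 x -13.1 9.3 y [-31.4 -28.5  28.1  30.9]
48 685 x -13.1 12.9 y [-37.1 -34.4  33.3  35.4]
54 1278 x -12.0 12.1 y [-43.1 -37.5  36.3  40.2]
60 799 x -16.4 11.5 y [-45.9 -43.1  41.8  45. ]
66 1260 x -17.0 11.9 y [-50.9 -47.1  45.9  49.9]
72 1431 x -17.2 6.9 y [-50.7 -48.1  46.4  49.9]
78 1199 x -17.1 -1.8 y [-48.1 -45.6  44.1  46.5]
84 775 x -17.6 -7.3 y [-45.2 -43.3  41.9  43.5]
(300, 268) 166.95961 [-0.47669532  9.90589378] -6.104532913152014 [91 60 35]
(308, 280) 146.97783 [-5.2530295  12.19119574] 13.386316049606624 [44 35 31]
(312, 300) 131.54988 [-5.78744302 12.44516192] 29.52227289328787 [43 35 32]
(315, 318) 112.63634 [-10.9598891   11.58974659] 47.74480893751783 [39 32 28]
(345, 318) 111.66564 [-11.5095403  21.7217883] 48.58733921510956 [40 34 28]
(350, 330) 106.96757 [-10.72513439  22.45605766] 53.82810194606297 [36 33 29]
(390, 345) 99.2389 [-11.33798811  33.16163667] 61.797932475477 [28 31 27]
(384, 245) [ -76.3 -104.3] 37.5
(384, 260) [ -71.9 -105.1] 41.7
(384, 290) [ -59.9 -104.4] 44.1
(375, 225) [ -77.5 -103. ] 19.3
(367, 240) [ -68.4 -104.8] 15.3
```

Below about 36 mm above the tip, the finger half-thickness is 13–14 mm, so the linkage bulge clears the box top. I'll push sideways, stop slightly short, and look.

Run:
```python
from h import *
bot.servo_line(w(-49,-122,13),speed=80)
bot.servo_line(w(-49,-54,13),speed=40)
print(inv(monitor.get_eef_pos()),monitor.get_force())
bot.wait(.2)
snap('wrist','w4'); snap('side','s4')
bot.servo_line(w(-49,-62,13),speed=60)
bot.servo_line(w(-49,-62,95),speed=150)
bot.servo_line(w(-85,-23,115),speed=150)
snap('wrist','w5')
print(monitor.get_time_s())
```

```text
[-49.02459316 -54.0874766 ] [-0.36675148 -1.75916046 -0.25887333]
22.6917
```

View pics/w4.png

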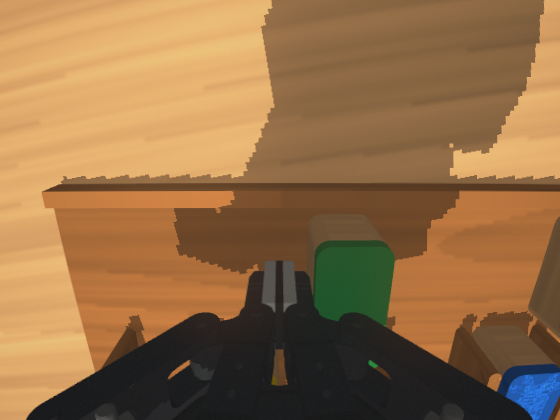

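View pics/w5.png

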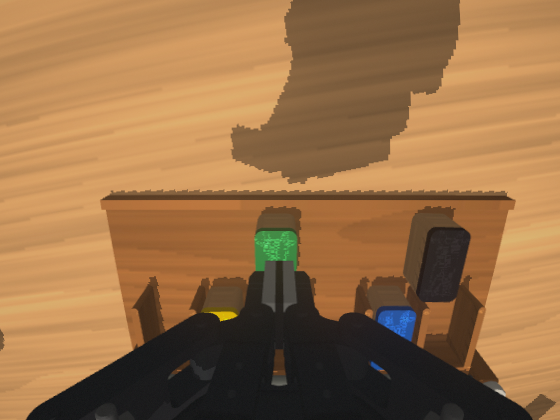

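Green now sits at w5 columns 255–298 and w4 columns 315–394. I'll convert those.

Run:
```python
from h import *
import cv2
c=load('w5')[2]; print([inv(pix2z(c,u,v,44)).round(1) for u,v in [(255,245),(298.5,245),(276,229)]])
c4=load('w4')[2]; print([inv(pix2z(c4,u,v,44)).round(1) for u,v in [(315,265),(393.5,265),(353,240)]])
print('gap3 dividers tips', [proj(c,w(-13,y,42)).round(1) for y in (-46,0)])
p=cv2.imread('pics/w5.png'); cv2.imwrite('pics/c5.png',cv2.resize(p[190:340,190:410],None,fx=3.5,fy=3.5,interpolation=cv2.INTER_CUBIC))
```

```text
[array([-68.6, -40.6]), array([-68.6,  -9.8]), array([-80.8, -25.7])]
[array([-72.1, -41.4]), array([-71.8, -11.4]), array([-82.3, -27.7])]
gap3 dividers tips [array([249.9, 309.3]), array([309.6, 309.3])]
```

View pics/c5.png

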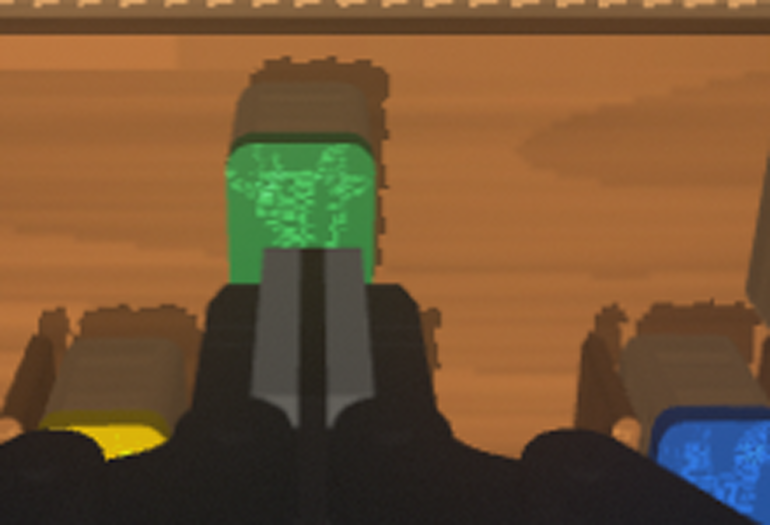

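The box centre is at y≈-25.5 against a target of -23. I'll nudge it about 2.5 mm, then push home from the front with force monitoring.

Run:
```python
from h import *
bot.servo_line(w(-49,-64,95),speed=200)
bot.servo_line(w(-49,-64,13),speed=120)
bot.servo_line(w(-49,-51.4,13),speed=25)
bot.servo_line(w(-49,-62,13),speed=80)
bot.servo_line(w(-49,-62,70),speed=150)
bot.servo_line(w(-106,-23,70),speed=200)
bot.servo_line(w(-106,-23,20),speed=120)
snap('wrist','w6')
bot.wait(.1); ex=np.array([np.cos(T),np.sin(T),0])
f0=np.mean([(bot.wait(.02),monitor.get_force())[1] for _ in range(5)],axis=0)
x=-94
bot.servo_line(w(x,-23,20),speed=60)
while x<-30:
    x+=8; bot.servo_line(w(x,-23,20),speed=40); f=monitor.get_force()-f0
    print(x,f.round(1))
    if np.linalg.norm(f)>12: break
print(monitor.get_time_s())
snap('wrist','w7')
```

```text
-86 [ 0.2 -0.9 -1.4]
-78 [-1.2  0.4  0.3]
-70 [-0.9 -0.3  0.1]
-62 [-1.  -0.3  0.1]
-54 [-0.9  0.4 -0.3]
-46 [ 0.1 -0.4  1.2]
-38 [-0.6 -0.3  0.1]
-30 [-1.  -1.3  0.1]
29.875
```

View pics/w6.png

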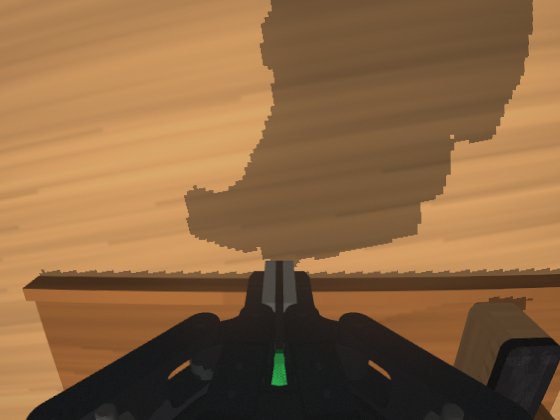

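View pics/w7.png

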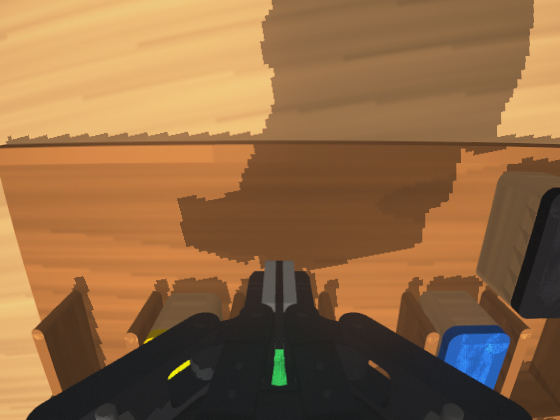

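The pushing force stayed at about 1 N, so nothing is jamming, and the green box is between the dividers ahead of the fingers. Finishing in small steps.

Run:
```python
from h import *
ex=np.array([np.cos(T),np.sin(T),0])
x=-30
fs=lambda: np.mean([(bot.wait(.01),monitor.get_force())[1] for _ in range(3)],axis=0)
while x<-15:
    x+=1 if x<-25 else .5; bot.servo_line(w(x,-23,20),speed=20); f=fs()
    print(x,inv(monitor.get_eef_pos()).round(2),(f@ex).round(1))
    if f@ex<-7: break
bot.wait(.1); print(fs())
bot.servo_line(w(-40,-23,20),speed=60)
bot.servo_line(w(-75,-23,100),speed=200)
bot.servo_line(w(-20,-23,190),speed=200)
snap('wrist','w8'); snap('side','s8'); snap('scene','c8')
print(monitor.get_time_s())
```

```text
-29 [-29.01 -23.03] 0.0
-28 [-28.06 -23.  ] -0.6
-27 [-26.94 -22.99] -0.1
-26 [-25.86 -22.99] 0.4
-25 [-24.85 -22.97] -0.1
-24.5 [-24.48 -23.  ] -0.6
-24.0 [-23.98 -23.  ] -0.5
-23.5 [-23.41 -23.  ] -0.5
-23.0 [-22.93 -23.  ] -0.7
-22.5 [-22.43 -23.01] -0.4
-22.0 [-22.23 -23.  ] -2.0
-21.5 [-22.24 -22.99] -5.3
-21.0 [-22.25 -23.01] -6.7
-20.5 [-22.25 -23.02] -8.1
[-7.96554765  1.21951639  6.08488695]
35.7833
```

View pics/w8.png

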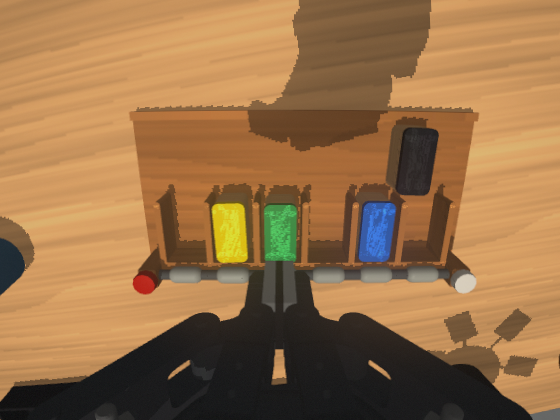

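View pics/s8.png

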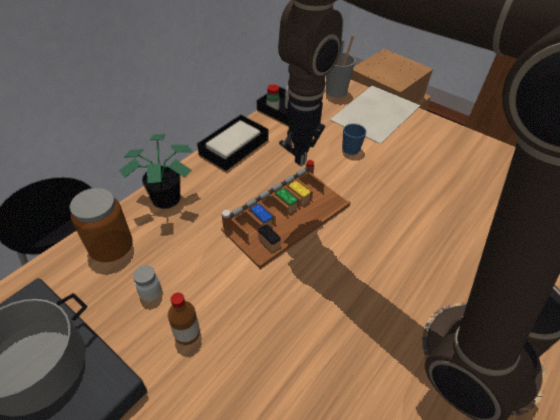

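Green sits in the third gap at w8 (280,233), its rows (204–262) level with yellow and blue. The push met a hard stop at x=-22.25, as predicted for home. I'll check this numerically.

Run:
```python
from h import *
import cv2
p,d,c=load('w8'); hsv=cv2.cvtColor(p,cv2.COLOR_RGB2HSV)
for n,lo,hi in (('green',45,80),('yellow',22,34),('blue',100,125)):
    m=(hsv[...,0]>=lo)&(hsv[...,0]<=hi)&(hsv[...,1]>150)&(hsv[...,2]>60); m[:190]=0;m[270:]=0;m[:,:200]=0;m[:,420:]=0
    v,u=np.nonzero(m)
    r=np.array([inv(pix2z(c,a,b,44)) for a,b in zip(u,v)])
    P=np.array([pixd(c,a,b,d[b,a])[2] for a,b in zip(u,v)])
    print(n,len(u),'x',np.percentile(r[:,0],[1,99]).round(1),'y',np.percentile(r[:,1],[1,99]).round(1),'z',np.median(P).round(1))
print('black',inv(pix2z(c,417,161,44)).round(1))
print(monitor.get_time_s(),monitor.get_eef_pos())
```

```text
green 108 x [20.3 44.2] y [-27.6  -9.5] z 43.6
yellow 1982 x [-13.3  46.7] y [-85.3 -54.5] z 43.5
blue 1762 x [-12.3  45.7] y [53.4 82.1] z 43.6
black [-51.2  97.9]
35.7833 [541.73795223 -58.05026939 188.28596336]
```

Run:
```python
from h import *
import cv2
p,d,c=load('w8')
cv2.imwrite('pics/c8b.png',cv2.resize(p[185:285,200:410,::-1],None,fx=3.7,fy=3.7,interpolation=cv2.INTER_CUBIC))
q=p.astype(int); m=(q[...,1]>q[...,0]*1.4)&(q[...,1]>q[...,2]*1.2); m[:190]=0;m[270:]=0;m[:,:240]=0;m[:,:][:,320:]=0
v,u=np.nonzero(m); r=np.array([inv(pix2z(c,a,b,44)) for a,b in zip(u,v)])
print(len(u),np.percentile(r,[1,99],axis=0).round(1))
```

```text
1767 [[-10.4 -37.6]
 [ 45.4  -8.5]]
```

View pics/c8b.png

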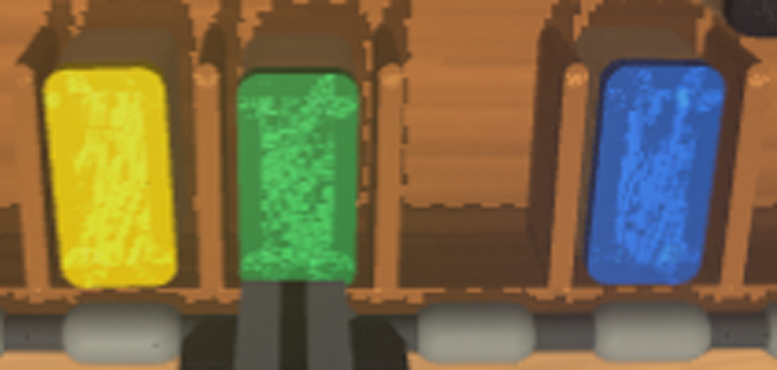

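The enlarged crop shows green square in its gap between yellow and blue. Its front edge is level with, or slightly deeper than, theirs, and the lid heights match. The robot is clear, so I'm handing in.

Run:
```python
from h import *
bot.wait(.3); job.hand_in(); print(monitor.get_time_s())
```

```text
the job is handed in; nothing more can be done
the job is handed in; nothing more can be done
```

The green-lidded box is home in the third gap from the red-cap end, and the job was handed in at about 36 s of the 64 s limit.

- **Counting:** The red cap marks the rack's -y end. I touched the sleeves behind gaps 1, 2 and 3 (`rail_f`, `rail_e`, `rail_d`) in that order. Each contact came at z≈56.0 mm with about 5 N. I lifted about 6 mm between touches instead of dragging the finger along the rail, and touched no sleeve beyond the third.
- **Pushing:** I slid the box sideways along the channel with closed fingers and, after a look, nudged it about 2.5 mm further. Then I pushed it in from the front. It slid in at about 1 N and met a firm stop where the home position should be, at about 8 N.
- **Final checks:**
  - The last wrist view shows green square in its gap, at y≈-23 mm, with its front edge level with yellow and blue to within about 2 mm and its lid at the same height.
  - Black, blue and yellow read within about 3 mm of where they were before the push, which is about the measurement error.
  - The bottle, cup and jar look unmoved in the side view; I did not measure them.
- **Disagreements:** My first colour mask for green caught too few pixels, so I redid it. The calibration residuals were about 2 mm.

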